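# Slide the drilled brush round the bent hook rail

## Task

The round polish brush hangs by the hole in its handle on the bent iron rail, near the post. Slide it along the rod, round the bend, out to the open end until it sits against the brass collar, then let it go so that it hangs there at rest. Keep it running freely and gently, without forcing it against the rod, and leave the tin, the lamp and the nail jar where they are.

Things in the scene. Friction and masses are not known exactly. Their poses are not given: they have to be found in the camera images.
- rail: Black iron rail: a 10 mm round rod, level, centre 200 mm above the bench, on one 14 mm post with a 90 mm foot. Origin on the bench below the middle of its bend, z up. Near leg: straight along rail x at y = -17.6 mm, from the post (x = -157.4) to the bend's start (x = -42.4). Bend: 60 mm centre-line radius, turning left seen from above, nominally 90 degrees (see rail_bend). Rigid and fixed.
- rail_bend (a point): Middle of the bend on the rod's centre line, 200 mm up, axes as the rail (the rod heads midway between +x and +y here). Hand-bent: all beyond this point may be swung level about it by up to 16 degrees (0.28 rad) either way, differently each time; no given pose shows this, so feel or look. Leaning on the rod with over 12 N (25 N while seating, 40 N while taking hold) is forcing.
- rail_start (a point): Start of the bend on the rod's centre line, at rail x = -42.4, y = -17.6 mm, 200 mm up; axes as the rail. Beyond the bend, the outer leg runs nominally along rail +y at x = 17.6 mm, from y = 42.4 to the face of a fixed brass stop collar (24 mm diameter) at y = 127.4 mm. With the brush against the collar its hole centre is 123 mm from the middle of the bend.
- brush_eye (a point): Centre of the 14 mm hole drilled through the flat wooden handle (2 mm play round the rod; hanging, it lies 2 mm below the rod's centre). x along the hole, z up. Handle 11 mm thick along x, 26 mm wide along y, from 15 mm below this point to 55 mm above. Below it a neck and a round 44 mm head, down to 105 mm below this point. Mass 90 to 180 g.
- brush_tab (a point): Point on the brush to grasp from above: middle of the handle's flat upper part, 36 mm above the hole's centre; axes as brush_eye. Here the handle is 26 mm wide along y and 11 mm thick along x, and its top is 19 mm higher.
- tin: Round black polish tin, 80 mm diameter, 30 mm high, standing on the bench; origin at the centre of its underside. Leave alone.
- lamp: Spirit lamp base of bare tin plate, 76 mm diameter, 70 mm high; origin at the centre of its underside. Leave alone.
- jar: Squat glass jar of heel nails with a brass lid, 68 mm diameter, 62 mm high; origin at the centre of its underside. Leave alone.
There are look-alikes about, which are no part of the job. There is more than one size of the part that bears brush_eye; the job needs the largest.

How it is judged:
By the outcome, as a careful person would: the job done as asked, in the order asked, and still so for the second after the job is handed in, with the robot touching nothing.
It also fails if it takes over 72 s, if anything falls off the work surface, if the arm or the gripper's body presses on something with over 40 N, if the wrist force passes 120 N, or if a joint passes its speed limit or range.

## Robot

A 6-joint arm with a two-finger parallel gripper is mounted at the origin on the work surface. World frame = base frame: x ahead of the robot, y to its left, z up, the work surface at z = 0. Lengths are in mm, angles in rad, forces in N, time in s.
With the tool pointing down it reaches from about 350 to 775 mm from the base axis. Payload 7.3 kg.
Tool frame: the origin (TCP) lies between the finger pads; the fingertips stand 14 mm ahead of it and the grasp point (between the pads) lies 5 mm behind it; z points along the fingers, y is the line along which they close (so a half turn about z gives the same grasp; the last joint's range is limited). The gripper opens to 92 mm and grips with 3 to 60 N. Pads are 19 mm wide; open, the fingers measure 130 mm over their backs; the gripper's body (75 mm by 190 mm) begins 47 mm behind the grasp point.
Start: joints at [-1.494, 0.342, 1.524, -0, 1.275, -0.146], TCP at [116.026, -512.037, 240.741] pointing down, gripper open.
Joint ranges: [-2.53, 2.53], [-0.77, 2.02], [0.04, 2.7], [-1, 4.14], [0.28, 2.66], [-3.11, 3.11]. Speed limits (rad/s): [2.57, 2.57, 3.14, 3.14, 3.14, 3.14].

## Interface

Orientations are given as [roll, pitch, yaw] about the fixed x, y, z axes, in that order (R = Rz(yaw) Ry(pitch) Rx(roll)).
In Python, from plant import get_obs, cams, close_job gives the robot as it stands. The module is installed in compiled form; this text tells all that it offers.
- The arm moves only by the shell command python3 -m creep 'ROWS'. ROWS is JSON, a list of rows, each an object of numbers: "hand": the opening, from 0 (shut) to 1 (fully open); "tx", "ty", "tz": the shift along the tool's x, y, z in m; "spin": the turn about the tool's z in degrees. In form: [{"hand": .., "tx": .., "ty": .., "tz": .., "spin": ..}, ...]. A call has 1 to 5 rows; each row shifts and turns the commanded pose from where the row before left it, along the tool's axes as they then stand; what a row does not reach is not made up. A row lasts 1/8 s, in which the tool goes at most 62.5 mm and 10.7 degrees, less where a joint would pass 70% of its speed; a pose out of reach is approached as far as the arm can. A call is refused whole if a number of a shift passes 0.0625 or a number of a turn 10.7, either way. A call with a gripper value outside its range is refused whole. The fingers move at their own pace and stop on an object; the grip force is fixed at half the most. Time passes only in rows, so rows that do not move let the fingers close. It gives the time, the measured TCP pose, the force, the opening and the grip force at its end, in the units of the state.
- get_obs(): the state, without advancing time (a new reading comes with each control period).
- cams.capture(name): name is "side" or "top" or "wrist"; returns a dict with "color" (384x512x3 uint8, red, green, blue), "K" (3x3 intrinsics, pixels), "R" (3x3) and "t" (3): a world point X has camera coordinates R X + t. Camera axes: x right, y down, z forward; pixel columns grow to the right and rows downward; lengths in mm; the calibration is good to about 2 mm. The wrist camera is an equidistant fisheye: a pixel r from the principal point sees the ray r / f radians off the axis. A picture is of the moment at which its call begins. There is no depth.
- close_job(): hands the job in; it is judged then, once.
The state is a dict: "time": time; "joint_positions": joint angles; "dq": joint speeds; "tau": joint torques, N m; "tool_pos": TCP position; "tcp_rot": TCP orientation; "contact_force": force on the tool from outside, world axes, zero at the start; "moment": the same for the moment, N m; "grip_width": finger opening in mm; "finger_force": force on a finger pad.
Only numpy, scipy, OpenCV 4.12 (cv2) and the standard library are available. Lean on these libraries where they do the work, as an engineer would, in place of code of your own. Each camera call takes 0.05 s, during which the arm holds its last target. There are 200 camera calls.

## Working session

There is one attempt and no reset: what is moved stays moved. The work goes in short steps, Python scripts to look and compute and a shell command to move; the robot and the scene stay as the last step left them, time stands still between calls to the robot, and variables do not carry over. Pictures are saved under pics/ and viewed, at most 11 in all, crops included, and the job is handed in when it is done.

```bash
mkdir -p pics
cat > h.py <<'E'
import numpy as np,cv2
from plant import get_obs,cams
def snap(n,f):
    c=cams.capture(n);cv2.imwrite('pics/'+f+'.png',c['color'][:,:,::-1]);np.savez('pics/'+f+'.npz',**c);return c
def ray(c,p):
    K,R,t=c['K'],c['R'],c['t'];d=np.linalg.solve(K,np.array([p[0],p[1],1.]));return -R.T@t,R.T@d
def onz(c,p,z):
    o,d=ray(c,p);return o+d*(z-o[2])/d[2]
def proj(c,X):
    q=c['K']@(c['R']@np.array(X,float)+c['t']);return q[:2]/q[2]
def tri(a,p,b,q):
    o1,d1=ray(a,p);o2,d2=ray(b,q)
    s=np.linalg.lstsq(np.c_[d1,-d2],o2-o1,rcond=None)[0];x,y=o1+d1*s[0],o2+d2*s[1]
    return (x+y)/2,np.linalg.norm(x-y)
E
python3 - <<'E'
from h import *
for n in('top','side'):
    c=snap(n,n+'0');print(n,c['K'].tolist(),np.round(c['R'],3).tolist(),(-c['R'].T@c['t']).round())
a=cv2.imread('pics/top0.png');b=cv2.imread('pics/side0.png')
o=get_obs();print(o['tool_pos'],o['tcp_rot'],o['contact_force'],o['time'])
E
```

```text
top [[439.5947229327302, 0.0, 254.37132820027173], [0.0, 439.5947229327302, 194.13068220473713], [0.0, 0.0, 1.0]] [[-0.028, -1.0, -0.006], [-0.976, 0.028, -0.216], [0.216, 0.0, -0.976]] [ 287.  -11. 1384.]
side [[456.7967435053529, 0.0, 252.65655696507622], [0.0, 456.7967435053529, 190.2173178569709], [0.0, 0.0, 1.0]] [[-0.678, -0.735, 0.017], [-0.577, 0.518, -0.632], [0.456, -0.438, -0.775]] [  39.  468. 1006.]
[ 115.99540228 -511.70946291  240.14624612] [-3.14030805e+00 -1.81742889e-04  2.22783724e-01] [-0.19918886  0.34164566 -0.44935517] 0.1
```

View pics/top0.png

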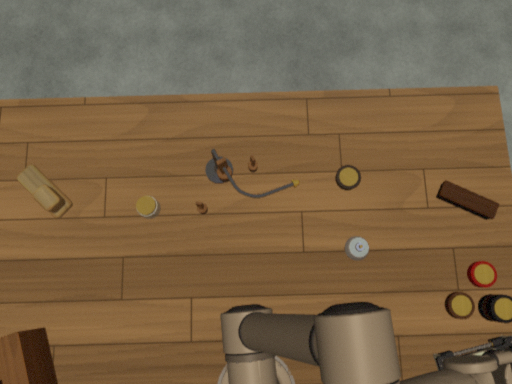

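View pics/side0.png

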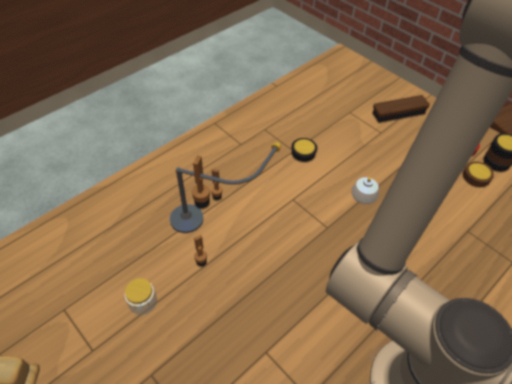

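The top view shows the post end at about (213,152), the bend near (242,193) and the collar at (295,183). Brush candidates are (222,170) on the rod, (252,163) standing beyond it and (201,208) in front. The one on the rod is also the largest, so I choose it. In the side view it is at (201,185), with the others at (216,186) and (200,250). I'll check this in one close crop.

Run:
```python
import cv2,numpy as np
a=cv2.imread('pics/top0.png')[135:225,190:310];b=cv2.imread('pics/side0.png')[130:250,160:290]
a=cv2.resize(a,None,fx=4,fy=4,interpolation=2);b=cv2.resize(b,None,fx=3,fy=3,interpolation=2)
c=np.zeros((360,870,3),np.uint8);c[:,:480]=a;c[:,480:]=b[:,:390];cv2.imwrite('pics/crop0.png',c[:,:800])
```

```text
(no output)
```

View pics/crop0.png

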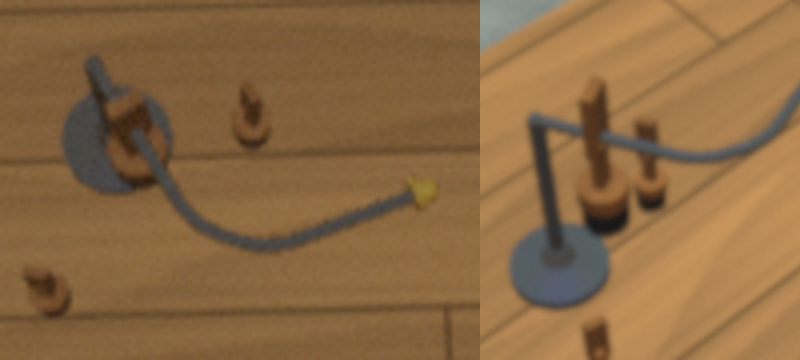

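The crop confirms it: the big brush is on the rod, and the two small ones stand on the bench. Next I'll mask the rod in the top view and cast it onto z = 200.

Run:
```python
from h import *
c=dict(np.load('pics/top0.npz'));im=c['color'].astype(int);s=dict(np.load('pics/side0.npz'))
r,b=im[...,0],im[...,2]
m=(b-r>-12);m[:140]=0;m[215:]=0;m[:,:200]=0;m[:,310:]=0
pts=[]
ys,xs=np.nonzero(m)
for x in range(206,300):
    q=ys[xs==x]
    if len(q): print(x,q.min(),q.max(),len(q),end=' ; ')
print()
P=np.array([onz(c,(x,np.mean(ys[xs==x])),200)[:2] for x in range(236,292) if (xs==x).any()])
print(P[::3].round(1).tolist())
# outer leg
yel=(r-b>70)&(im[...,1]-b>60);yel[:170]=0;yel[200:]=0;yel[:,:280]=0;yel[:,310:]=0
Y,X=np.nonzero(yel);print('collar',X.mean(),Y.mean(),onz(c,(X.mean(),Y.mean()),200))
ims=s['color'].astype(int);yl=(ims[...,0]-ims[...,2]>70)&(ims[...,1]-ims[...,2]>60);yl[:138]=0;yl[158:]=0;yl[:,:265]=0;yl[:,285:]=0
Y2,X2=np.nonzero(yl);print(X2.mean(),Y2.mean(),tri(c,(X.mean(),Y.mean()),s,(X2.mean(),Y2.mean())))
print('post top top/side',onz(c,(213.5,151),200),onz(s,(179,170.5),200))
print('brush top tri',tri(c,(221,160),s,(198.5,157.5)))
# brush base & foot
print('foot',onz(c,(219.5,170),0),onz(s,(186.5,219),0))
```

```text
206 169 172 4 ; 207 165 174 10 ; 208 163 176 14 ; 209 162 177 16 ; 210 161 178 18 ; 211 160 179 20 ; 212 150 180 24 ; 213 150 180 23 ; 214 151 181 18 ; 215 153 181 14 ; 216 155 182 12 ; 217 156 182 10 ; 218 157 182 7 ; 219 179 182 4 ; 220 180 182 3 ; 221 181 182 2 ; 222 181 181 1 ; 224 168 170 3 ; 225 169 171 3 ; 226 171 173 3 ; 227 160 174 5 ; 228 161 176 7 ; 229 162 178 7 ; 230 164 179 6 ; 231 166 181 5 ; 232 181 182 2 ; 233 182 184 3 ; 234 184 185 2 ; 235 185 187 3 ; 236 187 188 2 ; 237 188 189 2 ; 238 189 189 1 ; 239 190 190 1 ; 240 190 191 2 ; 241 191 192 2 ; 242 192 192 1 ; 243 192 192 1 ; 244 193 193 1 ; 245 193 194 2 ; 246 193 194 2 ; 247 194 194 1 ; 248 194 194 1 ; 249 194 195 2 ; 250 195 195 1 ; 251 195 195 1 ; 252 195 196 2 ; 253 195 196 2 ; 254 195 196 2 ; 255 195 196 2 ; 256 195 196 2 ; 257 195 196 2 ; 258 195 196 2 ; 259 195 196 2 ; 260 195 196 2 ; 261 195 195 1 ; 262 195 195 1 ; 263 194 195 2 ; 264 194 195 2 ; 265 194 194 1 ; 266 193 194 2 ; 267 193 193 1 ; 268 192 193 2 ; 269 192 193 2 ; 270 192 192 1 ; 271 191 192 2 ; 272 191 191 1 ; 273 191 191 1 ; 274 190 191 2 ; 2
[... 365 characters left out ...]
5.4, -9.8], [545.1, -18.1], [544.9, -26.4], [547.5, -34.7], [550.1, -43.1], [552.7, -51.5], [556.7, -59.9], [559.3, -68.3], [561.9, -76.7], [564.5, -85.1], [568.5, -93.6], [571.1, -102.0], [575.1, -110.5]]
collar 295.4642857142857 182.03571428571428 [ 580.27699673 -125.86607708  200.        ]
276.79411764705884 144.02941176470588 (array([ 577.0482996 , -125.63228903,  208.89805699]), np.float64(2.381843655409216))
post top top/side [677.12744394 100.86908207 200.        ] [672.80808318 100.70352349 200.        ]
brush top tri (array([629.41238348,  73.86059446, 260.94922091]), np.float64(4.69995898974542))
foot [677.39927963 100.64613998   0.        ] [676.2053818   99.94152235   0.        ]
```

```bash
cat > rail.py <<'E'
import numpy as np
def rot(a):return np.array([[np.cos(a),-np.sin(a)],[np.sin(a),np.cos(a)]])
# s = arc length from post along centre line; gives xy and heading in rail frame w/ swing a
def cl(s,a):
    s=np.atleast_1d(s).astype(float);S1=115;L=60*np.pi/2
    P=[];H=[]
    for u in s:
        if u<S1: p=[-157.4+u,-17.6];h=0
        elif u<S1+L: h=(u-S1)/60;p=[-42.4+60*np.sin(h),42.4-60*np.cos(h)]
        else: h=np.pi/2;p=[17.6,42.4+u-S1-L]
        p=np.array(p)
        if u>S1+L/2: p=rot(a)@p;h+=a   # middle of bend is the origin
        P.append(p);H.append(h)
    return np.array(P),np.array(H)
def world(s,q):
    P,H=cl(s,q[3]);return P@rot(q[2]).T+q[:2],H+q[2]
E
python3 - <<'E'
from h import *;from rail import *
from scipy.optimize import least_squares
c=dict(np.load('pics/top0.npz'));im=c['color'].astype(int);r,b=im[...,0],im[...,2]
m=(b-r>-12);m[:140]=0;m[215:]=0
px=[]
for x in range(224,292):
    if 227<=x<=231: continue
    ys=np.nonzero(m[:,x])[0];px.append((x,ys.mean()))
P=np.array([onz(c,p,200)[:2] for p in px])
post=np.array([676.5,100.5]);col=np.array([579.5,-125.8])
ss=np.linspace(0,295,600)
def f(q):
    C,_=world(ss,q);d=np.linalg.norm(P[:,None]-C[None],axis=2).min(1)
    return np.r_[d,3*(C[0]-post),2*(world([115+94.25+85+3],q)[0][0]-col)]
for yaw in(-2.2,):
    o=least_squares(f,[572,20,yaw,0],x_scale=[10,10,.1,.1]);q=o.x;print(q,np.abs(f(q)).max(),np.sqrt((f(q)**2).mean()),f(q)[-4:])
np.save('q.npy',q)
# brush s: tri top near
for t in([629.4,73.9],[633,72]):
    C,H=world(ss,q);i=np.linalg.norm(C-t,axis=1).argmin();print(ss[i],C[i],H[i])
for s in(0,30,55,115,138,162,185,209,250,285,290):
    C,H=world([s],q);print(s,C.round(1),H.round(3))
E
```

```text
[ 5.49712644e+02  5.49270005e+00 -2.60557778e+00 -1.74942455e-01] 6.162645389788878 1.1684668324380332 [-1.35344745  1.5320142  -0.36857032  6.16264539]
54.17362270450751 [629.47303732  73.3434527 ] -2.605577784559813
51.71118530884808 [631.59011975  74.60105355] -2.605577784559813
0 [[676. 101.]] [-2.606]
30 [[650.3  85.7]] [-2.606]
55 [[628.8  72.9]] [-2.606]
115 [[577.2  42.3]] [-2.606]
138 [[560.1  27.1]] [-2.222]
162 [[549.7   5.6]] [-1.822]
185 [[544.4 -16.6]] [-1.614]
209 [[548.1 -40.2]] [-1.214]
250 [[562.6 -78.5]] [-1.21]
285 [[ 575.  -111.3]] [-1.21]
290 [[ 576.8 -115.9]] [-1.21]
```

```bash
R='{"tx":0.042,"ty":-0.0305,"tz":-0.01}'
for i in 1; do
python3 -m creep '[{"tx":0.042,"ty":-0.0305,"tz":-0.02},{"tx":0.042,"ty":-0.0305,"tz":-0.02},{"tx":0.042,"ty":-0.0305,"tz":-0.02},{"tx":0.042,"ty":-0.0305,"tz":-0.02},{"tx":0.042,"ty":-0.0305,"tz":-0.01}]' | tail -c 400
python3 -m creep '[{"tx":0.042,"ty":-0.0305},{"tx":0.042,"ty":-0.0305},{"tx":0.042,"ty":-0.0305},{"tx":0.042,"ty":-0.0305},{"tx":0.042,"ty":-0.0305}]' >/dev/null
python3 -m creep '[{"tx":0.042,"ty":-0.0305},{"tx":0.042,"ty":-0.0305},{"tx":0.042,"ty":-0.0305},{"tx":0.042,"ty":-0.0305},{"tx":0.042,"ty":-0.0305}]' >/dev/null
python3 -m creep '[{"spin":10.3},{"spin":10.3},{"spin":10.3},{"spin":10.3},{"spin":10.3}]' >/dev/null
python3 -m creep '[{"spin":10.3},{"spin":10.3},{"hand":0.6},{"hand":0.6}]'
done
cat >> h.py <<'E'
def to(x,y,z,yaw):
    o=get_obs();p=o['tool_pos'];w=o['tcp_rot'][2];d=np.array([x,y,z])-p
    R=cv2.Rodrigues(np.array([0,0,w]))[0]@np.diag([1,-1,-1])
    print('tool d',(R.T@d).round(1),'spin',round(-np.degrees((yaw-w+np.pi)%(2*np.pi)-np.pi),1),'F',o['contact_force'].round(1),'M',o['moment'].round(2),'p',p.round(1),'rpy',o['tcp_rot'].round(3),'g',round(o['grip_width'],1),'ff',o['finger_force'],'t',o['time'])
E
python3 - <<'E'
from h import *
to(629,73,330,-1.035);c=snap('wrist','w0');print(c['K'],c['R'].round(3),c['t'])
print(get_obs()['joint_positions'])
E
```

```text
tool d [ 629.5 -456.9  -89.9] spin 72.1 F [-0.2  0.3 -0.4] M [ 0.03  0.01 -0.04] p [ 116.  -511.7  240.1] rpy [-3.14  -0.     0.223] g 91.6 ff 0.0 t 0.1
[[297.31863964   0.         258.32349029]
 [  0.         297.31863964 193.05715232]
 [  0.           0.           1.        ]] [[ 0.221 -0.975 -0.001]
 [-0.94  -0.213  0.267]
 [-0.261 -0.059 -0.964]] [-525.28381044  -34.71142765  389.87585535]
[-1.49398857e+00  3.42584516e-01  1.52475957e+00 -1.79640604e-05
  1.27542557e+00 -1.46012003e-01]invalid input at $[0]: expected keys hand, tx, ty, tz, spin
invalid input at $[0]: expected keys hand, tx, ty, tz, spin
invalid input at $[0]: expected keys hand, tx, ty, tz, spin
invalid input at $[0]: expected keys hand, tx, ty, tz, spin
invalid input at $[0]: expected keys hand, tx, ty, tz, spin
```

View pics/w0.png

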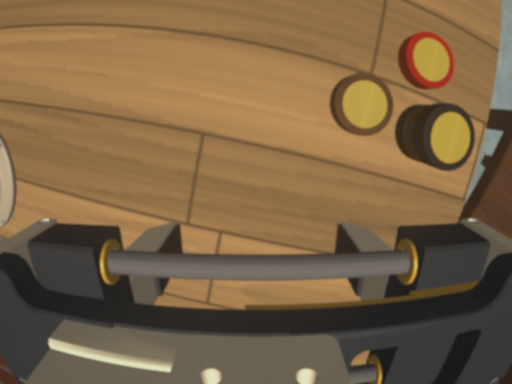

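The rows were refused because every key is required, so the arm hasn't moved. The wrist picture shows only other tins at (362,105), (430,60) and (445,135), all still at the start place. I'll send the rows again with all the keys.

```bash
python3 -m creep '[{"hand":1,"tx":0.042,"ty":-0.0305,"tz":-0.02,"spin":0},{"hand":1,"tx":0.042,"ty":-0.0305,"tz":-0.02,"spin":0},{"hand":1,"tx":0.042,"ty":-0.0305,"tz":-0.02,"spin":0},{"hand":1,"tx":0.042,"ty":-0.0305,"tz":-0.02,"spin":0},{"hand":1,"tx":0.042,"ty":-0.0305,"tz":-0.01,"spin":0}]'
python3 -m creep '[{"hand":1,"tx":0.042,"ty":-0.0305,"tz":0,"spin":0},{"hand":1,"tx":0.042,"ty":-0.0305,"tz":0,"spin":0},{"hand":1,"tx":0.042,"ty":-0.0305,"tz":0,"spin":0},{"hand":1,"tx":0.042,"ty":-0.0305,"tz":0,"spin":0},{"hand":1,"tx":0.042,"ty":-0.0305,"tz":0,"spin":0}]'
python3 -m creep '[{"hand":1,"tx":0.042,"ty":-0.0305,"tz":0,"spin":0},{"hand":1,"tx":0.042,"ty":-0.0305,"tz":0,"spin":0},{"hand":1,"tx":0.042,"ty":-0.0305,"tz":0,"spin":0},{"hand":1,"tx":0.042,"ty":-0.0305,"tz":0,"spin":0},{"hand":1,"tx":0.042,"ty":-0.0305,"tz":0,"spin":0}]'
python3 -m creep '[{"hand":1,"tx":0,"ty":0,"tz":0,"spin":10.3},{"hand":1,"tx":0,"ty":0,"tz":0,"spin":10.3},{"hand":1,"tx":0,"ty":0,"tz":0,"spin":10.3},{"hand":0.6,"tx":0,"ty":0,"tz":0,"spin":10.3},{"hand":0.6,"tx":0,"ty":0,"tz":0,"spin":10.3}]'
python3 -m creep '[{"hand":0.6,"tx":0,"ty":0,"tz":0,"spin":10.3},{"hand":0.6,"tx":0,"ty":0,"tz":0,"spin":10.3},{"hand":0.6,"tx":0,"ty":0,"tz":0,"spin":0}]'
python3 - <<'E'
from h import *
to(629,73,330,-1.035);c=snap('wrist','w1')
print(get_obs()['joint_positions'].round(2))
E
```

```text
time: 0.78
tool_pos: [288.1, -315.7, 331.7]
tcp_rot: [3.14, -0.001, 0.222]
contact_force: [0.4, 0.1, 0.2]
grip_width: 92.0
finger_force: 0.0
time: 1.4
tool_pos: [459.1, -120.3, 330.6]
tcp_rot: [3.141, 0.0, 0.223]
contact_force: [1.1, -0.8, 0.0]
grip_width: 91.7
finger_force: 0.0
time: 2.02
tool_pos: [630.2, 74.8, 330.3]
tcp_rot: [3.141, 0.0, 0.223]
contact_force: [1.4, 0.2, 0.1]
grip_width: 91.8
finger_force: 0.0
time: 2.65
tool_pos: [629.2, 73.4, 330.2]
tcp_rot: [3.141, 0.001, -0.682]
contact_force: [0.1, 0.7, 0.5]
grip_width: 76.1
finger_force: 0.0
time: 3.02
tool_pos: [629.3, 73.4, 330.2]
tcp_rot: [3.141, 0.0, -1.034]
contact_force: [0.1, 0.4, -0.3]
grip_width: 55.3
finger_force: 0.0
tool d [0.2 0.4 0.2] spin 0.1 F [ 0.1  0.4 -0.3] M [ 0.14  0.   -0.  ] p [629.3  73.4 330.2] rpy [ 3.141  0.    -1.034] g 55.3 ff 0.0 t 3.025
[-0.    0.51  1.02 -0.    1.62  2.6 ]
```

View pics/w1.png

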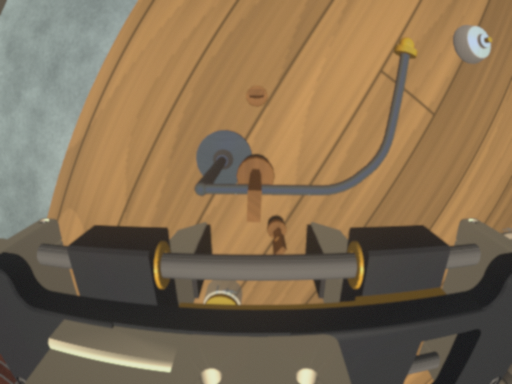

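The wrist view shows the post at (203,188), the near leg level at row 189 to about col 325, the outer leg rising to the brass collar at (405,47), and the brush handle upper end spanning about (248–261, 188–220). I'll make fisheye rays for a second measurement.

```bash
cat >> h.py <<'E'
def fonz(c,p,z):
    K=c['K'];d=np.array([(p[0]-K[0,2]),(p[1]-K[1,2])]);r=np.hypot(*d);th=r/K[0,0]
    v=np.r_[np.sin(th)*d/max(r,1e-9),np.cos(th)];w=c['R'].T@v;o=-c['R'].T@c['t'];return o+w*(z-o[2])/w[2]
E
python3 - <<'E'
from h import *;from rail import *
from scipy.optimize import least_squares
c=dict(np.load('pics/w1.npz'));im=c['color'].astype(int);r,b=im[...,0],im[...,2]
m=(b-r>-15)
px=[]
for x in list(range(272,332,3)):
    y=np.nonzero(m[170:205,x])[0]
    if len(y): px.append((x,170+(y.min()+y.max())/2))
for y in range(62,180,4):
    x=np.nonzero(m[y,330:415])[0]
    if len(x): px.append((330+(x.min()+x.max())/2,y))
print(np.array(px)[::5].tolist())
P=np.array([fonz(c,p,200)[:2] for p in px])
yel=(r-b>80)&(im[...,1]-b>60);yel[:36]=0;yel[60:]=0;yel[:,:392]=0;yel[:,420:]=0
Y,X=np.nonzero(yel);col=fonz(c,(X.mean(),Y.mean()),200)[:2];print('collar px',X.mean(),Y.mean(),col,'post',fonz(c,(203,189),200))
q0=np.load('q.npy');ss=np.linspace(0,295,900)
def f(q):
    C,_=world(ss,q);d=np.linalg.norm(P[:,None]-C[None],axis=2).min(1)
    return np.r_[d,2*(world([115+94.25+85+3],q)[0][0]-col)]
o=least_squares(f,q0,x_scale=[10,10,.1,.1]);q=o.x;print(q0,q,np.abs(f(q)[:-2]).max(),f(q)[-2:])
np.save('q2.npy',q)
for s in(0,30,55,115,138,162,185,209,250,285,290):print(s,world([s],q0)[0].round(1),world([s],q)[0].round(1),world([s],q)[1].round(3))
# brush handle: brown darker than wood
for y in(195,205,212,218): print(y,im[y,240:272].sum(1).tolist())
print([int(v) for v in im[180:235,254].sum(1)])
print('top edges',fonz(c,(248,220),253),fonz(c,(261,220),253))
E
```

```text
[[272.0, 189.5], [287.0, 190.0], [302.0, 190.0], [317.0, 190.0], [404.5, 62.0], [400.5, 82.0], [396.5, 102.0], [392.5, 122.0], [387.0, 142.0], [376.0, 162.0]]
collar px 407.3469387755102 45.91428571428571 [ 576.37736212 -130.05375866] post [674.05240297  99.81629805 200.        ]
[ 5.49712644e+02  5.49270005e+00 -2.60557778e+00 -1.74942455e-01] [ 5.47302407e+02  5.64252564e-01 -2.54950960e+00 -2.30921843e-01] 1.9030857750810257 [1.0789992  4.81852596]
0 [[676. 101.]] [[668.1 103. ]] [-2.55]
30 [[650.3  85.7]] [[643.2  86.3]] [-2.55]
55 [[628.8  72.9]] [[622.4  72.3]] [-2.55]
115 [[577.2  42.3]] [[572.7  38.8]] [-2.55]
138 [[560.1  27.1]] [[556.5  22.7]] [-2.166]
162 [[549.7   5.6]] [[547.3   0.7]] [-1.766]
185 [[544.4 -16.6]] [[542.  -21.5]] [-1.614]
209 [[548.1 -40.2]] [[545.7 -45.1]] [-1.214]
250 [[562.6 -78.5]] [[560.2 -83.4]] [-1.21]
285 [[ 575.  -111.3]] [[ 572.6 -116.2]] [-1.21]
290 [[ 576.8 -115.9]] [[ 574.4 -120.9]] [-1.21]
195 [374, 379, 380, 378, 383, 382, 373, 352, 335, 326, 326, 324, 319, 320, 322, 316, 317, 315, 316, 319, 331, 349, 365, 379, 382, 380, 383, 384, 387, 386,
[... 173 characters left out ...]
4]
212 [414, 415, 418, 421, 421, 415, 394, 363, 350, 343, 337, 332, 332, 330, 329, 329, 330, 330, 335, 343, 365, 396, 410, 413, 413, 413, 413, 415, 407, 409, 410, 411]
218 [420, 419, 415, 408, 406, 397, 384, 361, 349, 347, 346, 350, 350, 349, 351, 353, 346, 345, 343, 343, 372, 396, 410, 406, 406, 408, 405, 395, 356, 293, 225, 177]
[190, 181, 185, 189, 187, 187, 187, 188, 188, 212, 260, 299, 314, 319, 314, 322, 320, 326, 327, 327, 323, 321, 324, 322, 324, 331, 331, 335, 333, 330, 333, 326, 329, 331, 336, 340, 343, 351, 351, 353, 356, 366, 390, 408, 415, 413, 413, 416, 410, 407, 408, 405, 406, 401, 398]
top edges [629.2689658   86.74112456 253.        ] [620.37458307  81.44180873 253.        ]
```

Run:
```python
from h import *;from rail import *
from scipy.optimize import least_squares
c=dict(np.load('pics/w1.npz'));im=c['color'].astype(int);m=(im[...,2]-im[...,0]>-15)
print('brush top',fonz(c,(254,205.5),253),'cam',-c['R'].T@c['t'])
W=[(x,170+np.mean(np.nonzero(m[170:205,x])[0])) for x in range(272,328,2)]
W+=[(330+np.mean(np.nonzero(m[y,330:415])[0]),y) for y in range(62,180,3)]
P1=np.array([fonz(c,p,200)[:2] for p in W])
t=dict(np.load('pics/top0.npz'));im=t['color'].astype(int);m=im[...,2]-im[...,0]>-12;m[:140]=0;m[215:]=0
P2=np.array([onz(t,(x,np.nonzero(m[:,x])[0].mean()),200)[:2] for x in range(224,292) if not 227<=x<=231])
L=P1[:28];v=np.linalg.svd(L-L.mean(0))[2][0];print('near leg dir wrist',np.arctan2(v[1],v[0]),L.mean(0))
O=P1[28:58];v=np.linalg.svd(O-O.mean(0))[2][0];print('outer dir wrist',np.arctan2(v[1],v[0]),O.mean(0))
posts=np.array([[676.5,100.5],[674,99.8]]);cols=np.array([[579.5,-125.8],[576.4,-130]])
ss=np.linspace(0,295,900)
def f(q,w,P):
    C,_=world(ss,q);d=np.linalg.norm(P[:,None]-C[None],axis=2).min(1)
    e=world([115+94.25+85+3],q)[0][0]
    return np.r_[d,3*(C[0]-posts[w]).ravel(),2*(e-cols[w]).ravel()]
q0=np.load('q.npy')
for n,w,P in(('wrist',[1],P1),('both',[0,1],np.r_[P1,P2])):
    q=least_squares(f,q0,args=(w,P),x_scale=[10,10,.1,.1]).x;r=f(q,w,P);print(n,q,np.sqrt((r**2).mean()),r[-8:].round(1))
np.save('qb.npy',q)
for s in(0,55,115,162,185,209,250,290):print(s,world([s],q)[0].round(1),world([s],q)[1].round(3))
```

```text
brush top [631.32924648  73.82997435 253.        ] cam [665.26079186  10.78133251 474.78256681]
near leg dir wrist -2.6058370100012715 [593.84873883  53.26319827]
outer dir wrist 1.9034095335488184 [555.81220279 -69.64222878]
wrist [ 5.47610355e+02  3.41929856e+00 -2.59439839e+00 -1.98200147e-01] 1.4028295919558778 [ 0.7  0.9  0.5  0.6 -3.4  1.6 -1.5  9.7]
both [ 5.48784979e+02  4.45340019e+00 -2.59940118e+00 -1.87693003e-01] 1.9693546003433038 [-5.9  0.7  1.6  2.8 -3.9  3.7  2.3 12.1]
0 [[674.5 100.7]] [-2.599]
55 [[627.4  72.4]] [-2.599]
115 [[576.   41.4]] [-2.599]
162 [[548.8   4.6]] [-1.816]
185 [[543.3 -17.6]] [-1.62]
209 [[546.9 -41.2]] [-1.22]
250 [[561.1 -79.6]] [-1.216]
290 [[ 575.  -117.2]] [-1.216]
```

```bash
python3 -m creep '[{"hand":0.6,"tx":0.0005,"ty":-0.0015,"tz":0.03,"spin":0},{"hand":0.6,"tx":0,"ty":0,"tz":0.03,"spin":0},{"hand":0.6,"tx":0,"ty":0,"tz":0.02,"spin":0},{"hand":0.6,"tx":0,"ty":0,"tz":0.017,"spin":0},{"hand":0.35,"tx":0,"ty":0,"tz":0,"spin":0}]'
python3 - <<'E'
from h import *
c=snap('wrist','w2');to(630.5,73.5,233,-1.035)
E
```

```text
time: 3.7
tool_pos: [630.2, 73.7, 232.2]
tcp_rot: [3.139, 0.002, -1.033]
contact_force: [0.1, 0.3, 0.3]
grip_width: 49.2
finger_force: 0.0
tool d [0.  0.3 0.5] spin 0.1 F [ 0.1 -0.1  0.6] M [ 0.13 -0.02  0.03] p [630.8  73.7 233.5] rpy [ 3.141  0.    -1.033] g 45.5 ff 0.0 t 3.75
```

View pics/w2.png

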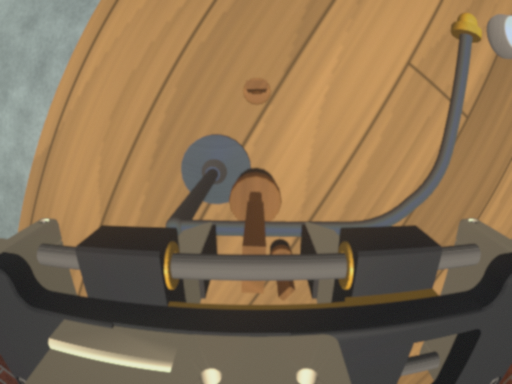

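The handle is between the fingers: pads at cols 216 and 302, handle at about 255 and row 250, with the rod behind at row 228. Now I close.

```bash
python3 -m creep '[{"hand":0.2,"tx":0,"ty":0,"tz":0,"spin":0},{"hand":0.15,"tx":0,"ty":0,"tz":0,"spin":0},{"hand":0.1,"tx":0,"ty":0,"tz":0,"spin":0},{"hand":0,"tx":0,"ty":0,"tz":0,"spin":0},{"hand":0,"tx":0,"ty":0,"tz":0,"spin":0}]'
python3 -m creep '[{"hand":0,"tx":0,"ty":0,"tz":0,"spin":0},{"hand":0,"tx":0,"ty":0,"tz":0,"spin":0},{"hand":0,"tx":0,"ty":0,"tz":0,"spin":0}]'
python3 - <<'E'
from h import *
to(630.5,73.5,233,-1.035)
E
```

```text
time: 4.38
tool_pos: [631.1, 73.7, 234.1]
tcp_rot: [-3.141, -0.001, -1.036]
contact_force: [-0.2, -0.8, 1.5]
grip_width: 10.9
finger_force: 30.0
time: 4.75
tool_pos: [631.1, 73.7, 234.1]
tcp_rot: [-3.141, -0.001, -1.036]
contact_force: [0.4, -0.7, 3.8]
grip_width: 11.0
finger_force: 30.0
tool d [-0.1  0.6  1.1] spin -0.0 F [ 0.4 -0.7  3.8] M [ 0.12 -0.11  0.01] p [631.1  73.7 234.1] rpy [-3.141e+00 -1.000e-03 -1.036e+00] g 11.0 ff 29.997031688690186 t 4.75
```

```bash
python3 -m creep '[{"hand":0,"tx":0,"ty":0,"tz":-0.001,"spin":0},{"hand":0,"tx":0,"ty":0,"tz":0,"spin":0}]'
python3 -m creep '[{"hand":0,"tx":0,"ty":0,"tz":-0.001,"spin":0},{"hand":0,"tx":0,"ty":0,"tz":0,"spin":0}]'
python3 -m creep '[{"hand":0,"tx":0,"ty":0,"tz":-0.0005,"spin":0},{"hand":0,"tx":0,"ty":0,"tz":0,"spin":0}]'
python3 - <<'E'
from h import *
to(630.5,73.5,233,-1.035)
E
```

```text
time: 5.0
tool_pos: [630.6, 73.7, 234.2]
tcp_rot: [3.141, 0.0, -1.036]
contact_force: [0.2, -0.5, -0.4]
grip_width: 10.8
finger_force: 30.0
time: 5.25
tool_pos: [630.7, 73.7, 235.3]
tcp_rot: [3.141, 0.0, -1.036]
contact_force: [-0.7, -0.1, -0.8]
grip_width: 11.0
finger_force: 30.0
time: 5.5
tool_pos: [630.9, 73.7, 236.1]
tcp_rot: [3.141, -0.0, -1.036]
contact_force: [0.0, -0.2, -0.6]
grip_width: 11.0
finger_force: 30.0
tool d [-0.   0.4  3.1] spin -0.0 F [ 0.  -0.2 -0.6] M [ 0.1   0.02 -0.01] p [630.9  73.7 236.1] rpy [ 3.141 -0.    -1.036] g 11.0 ff 29.995368719100952 t 5.5
```

```bash
python3 -m creep '[{"hand":0,"tx":0,"ty":0.006,"tz":0,"spin":0},{"hand":0,"tx":0,"ty":0.006,"tz":0,"spin":0},{"hand":0,"tx":0,"ty":0.006,"tz":0,"spin":0},{"hand":0,"tx":0,"ty":0,"tz":0,"spin":0}]' | grep -E 'pos|contact'
python3 -m creep '[{"hand":0,"tx":0,"ty":0.006,"tz":0,"spin":0},{"hand":0,"tx":0,"ty":0.006,"tz":0,"spin":0},{"hand":0,"tx":0,"ty":0.006,"tz":0,"spin":0},{"hand":0,"tx":0,"ty":0,"tz":0,"spin":0}]'| grep -E 'pos|contact'
python3 - <<'E'
from h import *
to(600,55.5,236,-1.035)
E
```

```text
tool_pos: [615.1, 64.2, 236.4]
contact_force: [0.0, 0.8, -1.3]
tool_pos: [599.6, 55.1, 236.4]
contact_force: [0.4, 0.1, -1.4]
tool d [-0.2 -0.5  0.4] spin -0.1 F [ 0.4  0.1 -1.4] M [ 0.06 -0.02 -0.04] p [599.6  55.1 236.4] rpy [ 3.142 -0.    -1.036] g 10.8 ff 29.995368719100952 t 6.5
```

Free so far. A gentle sideways probe will centre the hole on the rod.

```bash
python3 -m creep '[{"hand":0,"tx":0.001,"ty":0,"tz":0,"spin":0},{"hand":0,"tx":0,"ty":0,"tz":0,"spin":0}]' | grep -E 'pos|contact'
python3 -m creep '[{"hand":0,"tx":0.001,"ty":0,"tz":0,"spin":0},{"hand":0,"tx":0,"ty":0,"tz":0,"spin":0}]' | grep -E 'pos|contact'
python3 -m creep '[{"hand":0,"tx":-0.002,"ty":0,"tz":0,"spin":0},{"hand":0,"tx":-0.001,"ty":0,"tz":0,"spin":0},{"hand":0,"tx":0,"ty":0,"tz":0,"spin":0}]' | grep -E 'pos|contact'
python3 -m creep '[{"hand":0,"tx":-0.001,"ty":0,"tz":0,"spin":0},{"hand":0,"tx":0,"ty":0,"tz":0,"spin":0}]' | grep -E 'pos|contact'
python3 -m creep '[{"hand":0,"tx":0.002,"ty":0,"tz":0,"spin":0},{"hand":0,"tx":0,"ty":0,"tz":0,"spin":0}]' | grep -E 'pos|contact'
```

```text
tool_pos: [600.6, 54.5, 236.2]
contact_force: [0.0, 0.1, -1.0]
tool_pos: [600.9, 53.9, 236.1]
contact_force: [-0.2, 0.4, -1.2]
tool_pos: [599.4, 56.2, 236.2]
contact_force: [-0.5, -1.0, -1.3]
tool_pos: [598.9, 57.1, 236.2]
contact_force: [-0.5, 0.0, -1.0]
tool_pos: [600.0, 55.1, 236.2]
contact_force: [0.1, -0.1, -2.1]
```

```bash
cat > plan.py <<'E'
import sys;from h import *;from rail import *
def plan(q,s0,s1,n,z=236.2,cont=None):
    o=get_obs();p=o['tool_pos'].copy();w=o['tcp_rot'][2]
    C,_=world([s0],q);print('off s0',(p[:2]-C[0]).round(1),'F',o['contact_force'].round(1),'M',o['moment'].round(2))
    for s in np.linspace(s0,s1,n+1)[1:]:
        C,_=world([s],q);hh=np.mean(world(np.linspace(s-9,s+9,19),q)[1])+np.pi/2
        d=np.r_[C[0],z]-p;tx=d[:2]@[np.cos(w),np.sin(w)];ty=d[:2]@[np.sin(w),-np.cos(w)]
        print(round(s),'tx %.1f ty %.1f tz %.1f spin %.1f'%(tx,ty,-d[2],-np.degrees(hh-w)),C[0].round(1));p=np.r_[C[0],z];w=hh
E
python3 - <<'E'
from plan import *
q=[549,4.05,-2.603,-.19]
ss=np.linspace(60,110,201);C,_=world(ss,q);s0=ss[np.linalg.norm(C-get_obs()['tool_pos'][:2],axis=1).argmin()];print(s0)
plan(q,s0,161,12)
E
```

```text
87.5
off s0 [0.1 0.1] F [ 0.1 -0.1 -2.1] M [0.14 0.01 0.05]
94 tx 0.1 ty 6.2 tz -0.0 spin -0.2 [594.7  51.9]
100 tx -0.0 ty 6.1 tz -0.0 spin -0.0 [589.5  48.7]
106 tx 0.0 ty 6.1 tz -0.0 spin -0.0 [584.2  45.6]
112 tx 0.0 ty 6.1 tz -0.0 spin -1.1 [578.9  42.4]
118 tx -0.0 ty 6.1 tz -0.0 spin -2.9 [573.7  39.2]
124 tx 0.2 ty 6.1 tz -0.0 spin -4.8 [568.8  35.6]
130 tx 0.3 ty 6.1 tz -0.0 spin -5.8 [564.3  31.4]
136 tx 0.3 ty 6.1 tz -0.0 spin -5.8 [560.3  26.8]
143 tx 0.3 ty 6.1 tz -0.0 spin -5.8 [556.7  21.9]
149 tx 0.3 ty 6.1 tz -0.0 spin -5.8 [553.6  16.6]
155 tx 0.3 ty 6.1 tz -0.0 spin -4.7 [551.2  11. ]
161 tx 0.4 ty 6.1 tz -0.0 spin -2.4 [549.2   5.1]
```

```bash
python3 -m creep '[{"hand":0,"tx":0,"ty":0.006,"tz":0,"spin":0},{"hand":0,"tx":0,"ty":0.006,"tz":0,"spin":0},{"hand":0,"tx":0,"ty":0.006,"tz":0,"spin":0},{"hand":0,"tx":0,"ty":0.006,"tz":0,"spin":-1},{"hand":0,"tx":0,"ty":0,"tz":0,"spin":0}]' | grep -E 'pos|contact'
python3 -m creep '[{"hand":0,"tx":0,"ty":0.006,"tz":0,"spin":-3},{"hand":0,"tx":0.0002,"ty":0.006,"tz":0,"spin":-5},{"hand":0,"tx":0,"ty":0,"tz":0,"spin":0}]'| grep -E 'pos|contact'
python3 -m creep '[{"hand":0,"tx":0.0003,"ty":0.006,"tz":0,"spin":-6},{"hand":0,"tx":0,"ty":0,"tz":0,"spin":0}]'| grep -E 'pos|contact'
python3 - <<'E'
from plan import *
q=[549,4.05,-2.603,-.19]
ss=np.linspace(60,170,401);C,_=world(ss,q);s0=ss[np.linalg.norm(C-get_obs()['tool_pos'][:2],axis=1).argmin()];print(s0)
plan(q,s0,161,6)
E
```

```text
tool_pos: [579.0, 42.8, 236.4]
contact_force: [0.5, -0.2, -0.4]
tool_pos: [569.4, 36.3, 236.3]
contact_force: [-0.6, -0.7, -2.1]
tool_pos: [565.1, 32.3, 236.3]
contact_force: [0.4, 0.0, -1.4]
129.3
off s0 [-0.   0.1] F [ 0.4  0.  -1.4] M [0.07 0.02 0.01]
135 tx 0.2 ty 5.4 tz 0.1 spin -4.0 [561.5  28.3]
140 tx 0.2 ty 5.3 tz -0.0 spin -5.0 [558.2  24.2]
145 tx 0.2 ty 5.3 tz -0.0 spin -5.0 [555.4  19.7]
150 tx 0.2 ty 5.3 tz -0.0 spin -5.0 [552.9  15. ]
156 tx 0.2 ty 5.3 tz -0.0 spin -3.3 [550.9  10.2]
161 tx 0.4 ty 5.3 tz -0.0 spin -2.2 [549.2   5.1]
```

```bash
python3 -m creep '[{"hand":0,"tx":0.0002,"ty":0.0054,"tz":0,"spin":-4},{"hand":0,"tx":0.0002,"ty":0.0053,"tz":0,"spin":-5},{"hand":0,"tx":0,"ty":0,"tz":0,"spin":0}]'| grep -E 'pos|contact'
python3 -m creep '[{"hand":0,"tx":0.0002,"ty":0.0053,"tz":0,"spin":-5},{"hand":0,"tx":0,"ty":0,"tz":0,"spin":0}]'| grep -E 'pos|contact'
python3 -m creep '[{"hand":0,"tx":0.0002,"ty":0.0053,"tz":0,"spin":-5},{"hand":0,"tx":0,"ty":0,"tz":0,"spin":0}]'| grep -E 'pos|contact'
python3 - <<'E'
from plan import *
q=[549,4.05,-2.603,-.19]
ss=np.linspace(60,170,401);C,_=world(ss,q);s0=ss[np.linalg.norm(C-get_obs()['tool_pos'][:2],axis=1).argmin()];print(s0)
plan(q,s0,174,5)
E
```

```text
tool_pos: [558.2, 24.2, 236.3]
contact_force: [-0.4, 0.8, -0.6]
tool_pos: [555.3, 19.8, 236.2]
contact_force: [-0.4, 0.2, -1.1]
tool_pos: [552.8, 15.1, 236.2]
contact_force: [0.4, -0.2, -1.8]
150.47500000000002
off s0 [-0.1  0.1] F [ 0.4 -0.2 -1.8] M [ 0.04  0.01 -0.02]
155 tx 0.3 ty 4.8 tz -0.0 spin -3.1 [551.   10.7]
160 tx 0.3 ty 4.7 tz -0.0 spin -2.2 [549.6   6.2]
165 tx 0.0 ty 4.7 tz -0.0 spin -1.6 [548.    1.8]
169 tx -0.1 ty 4.7 tz -0.0 spin -1.6 [546.3  -2.6]
174 tx 0.1 ty 4.7 tz -0.0 spin -3.3 [545.   -7.1]
```

```bash
python3 -m creep '[{"hand":0,"tx":0.0003,"ty":0.0048,"tz":0,"spin":-3},{"hand":0,"tx":0.0003,"ty":0.0047,"tz":0,"spin":-2},{"hand":0,"tx":0,"ty":0,"tz":0,"spin":0}]'| grep -E 'pos|contact'
python3 -m creep '[{"hand":0,"tx":0,"ty":0.0047,"tz":0,"spin":-2},{"hand":0,"tx":0,"ty":0,"tz":0,"spin":0}]'| grep -E 'pos|contact'
python3 - <<'E'
from plan import *
q=[549,4.05,-2.603,-.19]
ss=np.linspace(60,190,401);C,_=world(ss,q);s0=ss[np.linalg.norm(C-get_obs()['tool_pos'][:2],axis=1).argmin()];print(s0)
plan(q,s0,189,5);c=snap('wrist','w3')
E
```

```text
tool_pos: [549.5, 6.2, 236.2]
contact_force: [0.7, -0.9, -1.0]
tool_pos: [547.9, 1.8, 236.2]
contact_force: [0.7, -0.2, -1.4]
164.65
off s0 [-0.1  0.1] F [ 0.7 -0.2 -1.4] M [ 0.04 -0.   -0.02]
170 tx -0.0 ty 4.9 tz 0.0 spin -1.7 [546.3  -2.8]
174 tx 0.1 ty 4.9 tz -0.0 spin -3.5 [544.9  -7.5]
179 tx 0.2 ty 4.9 tz -0.0 spin -4.7 [544.  -12.3]
184 tx 0.2 ty 4.9 tz -0.0 spin -4.7 [543.5 -17.1]
189 tx 0.2 ty 4.9 tz -0.0 spin -4.7 [543.3 -22. ]
```

View pics/w3.png

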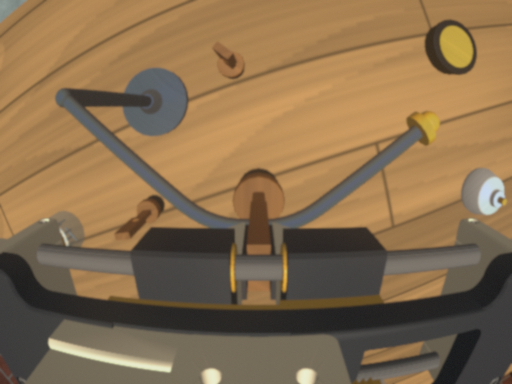

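The brush is at the middle of the bend at (258,215), on the rod, with the outer leg running from (300,218) to the collar at (425,126). I'll measure the outer leg from this view.

Run:
```python
from h import *;from rail import *
c=dict(np.load('pics/w3.npz'));im=c['color'].astype(int);m=(im[...,2]-im[...,0]>-15)
W=[]
for x in range(318,408,2):
    y=np.nonzero(m[125:222,x])[0]+125
    if len(y) and y.max()-y.min()<25: W.append((x,y.mean()))
P=np.array([fonz(c,p,200)[:2] for p in W])
P=P[P[:,1]<-48];v=np.linalg.svd(P-P.mean(0))[2][0];v*=-np.sign(v[1]);n=np.array([-v[1],v[0]])
print(len(P),'heading',np.arctan2(v[1],v[0]),P.mean(0),'res',np.abs((P-P.mean(0))@n).max())
q=[549,4.05,-2.603,-.19]
for s in(215,250,290):
    C,h=world([s],q);print(s,C,h,'model offset left of seen',(C[0]-P.mean(0))@n)
print('collar',fonz(c,(424,127),200))
# near leg bias check
W=[]
for x in range(90,180,2):
    y=np.nonzero(m[100:222,x])[0]+100
    if len(y): W.append((x,y[y>90+ (x-63)*.8].mean() if (y>90+(x-63)*.8).any() else np.nan))
P=np.array([fonz(c,p,200)[:2] for p in W if p[1]==p[1]]);u=np.array([np.cos(-2.603),np.sin(-2.603)]);nn=np.array([-u[1],u[0]])
print('near leg seen minus felt',np.median((P-[600,55.1])@nn))
```

```text
39 heading -1.2306943511141182 [558.92835755 -78.55365999] res 0.2598654950084376
215 [[548.90617942 -47.21780204]] [-1.22220367] model offset left of seen 1.0050023496352216
250 [[560.86132002 -80.11270459]] [-1.22220367] model offset left of seen 1.3021725058413907
290 [[ 574.52433784 -117.70687892]] [-1.22220367] model offset left of seen 1.6417955415057395
collar [ 575.91601092 -126.33670144  200.        ]
near leg seen minus felt -1.677174636602032
```

Run:
```python
from plan import *
q=[548.8,3.95,-2.603,-.197]
plan(q,164.65,212,8)
```

```text
off s0 [0.1 0.3] F [ 0.8 -0.7 -1.3] M [ 0.03 -0.02 -0.01]
171 tx -0.2 ty 6.2 tz 0.0 spin -1.7 [545.7  -3.9]
176 tx 0.2 ty 5.9 tz -0.0 spin -5.1 [544.2  -9.6]
182 tx 0.3 ty 5.9 tz -0.0 spin -5.7 [543.3 -15.5]
188 tx 0.3 ty 5.9 tz -0.0 spin -5.7 [543.  -21.4]
194 tx 0.3 ty 5.9 tz -0.0 spin -5.7 [543.2 -27.3]
200 tx 0.3 ty 5.9 tz -0.0 spin -5.7 [544.  -33.1]
206 tx 0.3 ty 5.9 tz -0.0 spin -4.6 [545.4 -38.9]
212 tx 0.3 ty 5.9 tz -0.0 spin -2.9 [547.3 -44.5]
```

```bash
python3 -m creep '[{"hand":0,"tx":-0.0002,"ty":0.0061,"tz":0,"spin":-1.7},{"hand":0,"tx":0.0002,"ty":0.0059,"tz":0,"spin":-5},{"hand":0,"tx":0,"ty":0,"tz":0,"spin":0}]'| grep -E 'pos|contact'
python3 -m creep '[{"hand":0,"tx":0.0003,"ty":0.0059,"tz":0,"spin":-5.7},{"hand":0,"tx":0,"ty":0,"tz":0,"spin":0}]'| grep -E 'pos|contact'
python3 -m creep '[{"hand":0,"tx":0.0003,"ty":0.0059,"tz":0,"spin":-5.7},{"hand":0,"tx":0,"ty":0,"tz":0,"spin":0}]'| grep -E 'pos|contact'
python3 - <<'E'
from plan import *
plan([548.8,3.95,-2.603,-.197],188,230,7)
E
```

```text
tool_pos: [544.2, -9.7, 236.2]
contact_force: [-0.3, -0.2, -1.3]
tool_pos: [543.3, -15.5, 236.2]
contact_force: [-0.6, 0.1, -1.4]
tool_pos: [543.0, -21.3, 236.2]
contact_force: [-0.2, 1.3, -1.2]
off s0 [ 0.1 -0.3] F [-0.2  1.3 -1.2] M [ 0.   -0.02  0.03]
194 tx 0.2 ty 5.7 tz -0.0 spin -5.5 [543.2 -27. ]
200 tx 0.3 ty 6.0 tz -0.0 spin -5.7 [544. -33.]
206 tx 0.3 ty 6.0 tz -0.0 spin -4.7 [545.4 -38.8]
212 tx 0.3 ty 6.0 tz -0.0 spin -2.9 [547.3 -44.5]
218 tx 0.1 ty 6.0 tz -0.0 spin -1.1 [549.4 -50.1]
224 tx 0.0 ty 6.0 tz -0.0 spin -0.0 [551.4 -55.8]
230 tx -0.0 ty 6.0 tz -0.0 spin -0.0 [553.4 -61.4]
```

```bash
python3 -m creep '[{"hand":0,"tx":0.0002,"ty":0.0057,"tz":0,"spin":-5.5},{"hand":0,"tx":0.0003,"ty":0.006,"tz":0,"spin":-5.7},{"hand":0,"tx":0,"ty":0,"tz":0,"spin":0}]'| grep -E 'pos|contact'
python3 -m creep '[{"hand":0,"tx":0.0003,"ty":0.006,"tz":0,"spin":-4.7},{"hand":0,"tx":0.0003,"ty":0.006,"tz":0,"spin":-3},{"hand":0,"tx":0,"ty":0,"tz":0,"spin":0}]'| grep -E 'pos|contact'
python3 -m creep '[{"hand":0,"tx":0.0001,"ty":0.006,"tz":0,"spin":-1},{"hand":0,"tx":0,"ty":0.006,"tz":0,"spin":0},{"hand":0,"tx":0,"ty":0,"tz":0,"spin":0}]'| grep -E 'pos|contact'
python3 - <<'E'
from plan import *
plan([548.8,3.95,-2.603,-.197],224,280,8)
E
```

```text
tool_pos: [544.4, -33.1, 236.3]
contact_force: [1.5, -0.7, -2.0]
tool_pos: [547.7, -44.6, 236.3]
contact_force: [1.3, -0.1, -1.9]
tool_pos: [551.8, -56.5, 236.3]
contact_force: [3.5, -0.1, -2.7]
off s0 [ 0.5 -0.7] F [ 3.5 -0.1 -2.7] M [ 0.04 -0.69 -0.05]
231 tx -0.2 ty 6.2 tz 0.1 spin 0.0 [553.7 -62.4]
238 tx -0.0 ty 7.0 tz -0.0 spin -0.0 [556.1 -69. ]
245 tx -0.0 ty 7.0 tz -0.0 spin -0.0 [558.4 -75.6]
252 tx -0.0 ty 7.0 tz -0.0 spin -0.0 [560.7 -82.2]
259 tx -0.0 ty 7.0 tz -0.0 spin -0.0 [563.1 -88.8]
266 tx -0.0 ty 7.0 tz -0.0 spin -0.0 [565.4 -95.4]
273 tx 0.0 ty 7.0 tz -0.0 spin -0.0 [ 567.8 -102. ]
280 tx -0.0 ty 7.0 tz -0.0 spin -0.0 [ 570.1 -108.6]
```

A light contact of 3.5 N is pushing along tool +x, so I ease that way.

```bash
python3 -m creep '[{"hand":0,"tx":0.0015,"ty":0,"tz":0,"spin":0},{"hand":0,"tx":0,"ty":0,"tz":0,"spin":0}]'| grep -E 'pos|contact'
python3 -m creep '[{"hand":0,"tx":0.0015,"ty":0,"tz":0,"spin":0},{"hand":0,"tx":0,"ty":0,"tz":0,"spin":0}]'| grep -E 'pos|contact'
python3 - <<'E'
from plan import *
plan([548.8,3.95,-2.603,-.197],224,280,1);snap('wrist','w4')
E
```

```text
tool_pos: [552.3, -55.5, 236.0]
contact_force: [1.3, 0.7, -0.8]
tool_pos: [554.1, -54.9, 236.2]
contact_force: [0.5, 0.1, -1.0]
off s0 [2.7 0.9] F [ 0.5  0.1 -1. ] M [-0.   -0.06 -0.03]
280 tx -3.0 ty 55.9 tz -0.0 spin 0.1 [ 570.1 -108.6]
```

View pics/w4.png

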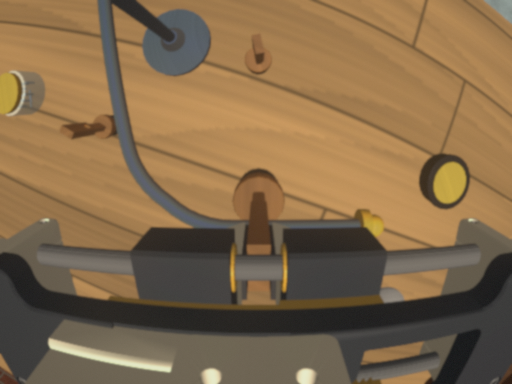

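The brush is past the bend, still on the rod at (258,225), and the outer leg runs nearly level to the collar at (368,222).

Run:
```python
from h import *
c=dict(np.load('pics/w4.npz'));im=c['color'].astype(int);m=(im[...,2]-im[...,0]>-15)
T=[]
for x in list(range(292,356,3)):
    y=np.nonzero(m[205:228,x])[0]
    if len(y): T.append((x,205+y.min()))
print(T[::4])
P=np.array([fonz(c,p,204)[:2] for p in T]);v=np.linalg.svd(P-P.mean(0))[2][0];v*=-np.sign(v[1]);n=np.array([-v[1],v[0]])
o=get_obs()['tool_pos'][:2]
print('heading',np.arctan2(v[1],v[0]),'res',np.abs((P-P.mean(0))@n).max(),'tool left of rod (edge +~4)',(o-P.mean(0))@n)
print('collar',fonz(c,(366,222),205),o)
```

```text
[(292, np.int64(222)), (304, np.int64(222)), (316, np.int64(222)), (328, np.int64(222)), (340, np.int64(223)), (352, np.int64(222))]
heading -1.2447348943760805 res 0.5598055770901603 tool left of rod (edge +~4) -2.8356234382167846
collar [ 580.21722121 -122.03374884  205.        ] [554.05031908 -54.91969997]
```

```bash
python3 -m creep '[{"hand":0,"tx":-0.0005,"ty":0.006,"tz":0,"spin":0.5},{"hand":0,"tx":0,"ty":0.006,"tz":0,"spin":0},{"hand":0,"tx":0,"ty":0.006,"tz":0,"spin":0},{"hand":0,"tx":0,"ty":0,"tz":0,"spin":0}]'| grep -E 'pos|contact'
python3 -m creep '[{"hand":0,"tx":0,"ty":0.006,"tz":0,"spin":0},{"hand":0,"tx":0,"ty":0.006,"tz":0,"spin":0},{"hand":0,"tx":0,"ty":0,"tz":0,"spin":0}]'| grep -E 'pos|contact'
python3 - <<'E'
from h import *
to(577,-118,236,.34)
E
```

```text
tool_pos: [559.7, -72.8, 236.1]
contact_force: [0.5, 0.1, -0.7]
tool_pos: [563.7, -84.0, 236.1]
contact_force: [0.8, -0.0, -0.9]
tool d [ 1.4 36.5  0.1] spin -0.3 F [ 0.8 -0.  -0.9] M [0.   0.03 0.01] p [563.7 -84.  236.1] rpy [ 3.141 -0.     0.334] g 10.9 ff 29.995244443416595 t 14.1
```

```bash
python3 -m creep '[{"hand":0,"tx":0,"ty":0.006,"tz":0,"spin":0},{"hand":0,"tx":0,"ty":0.006,"tz":0,"spin":0},{"hand":0,"tx":0,"ty":0,"tz":0,"spin":0}]'| grep -E 'pos|contact'
python3 -m creep '[{"hand":0,"tx":0,"ty":0.006,"tz":0,"spin":0},{"hand":0,"tx":0,"ty":0.006,"tz":0,"spin":0},{"hand":0,"tx":0,"ty":0,"tz":0,"spin":0}]'| grep -E 'pos|contact'
python3 - <<'E'
from h import *
to(577,-118,236,.34);c=snap('wrist','w5')
im=c['color'].astype(int);r,b=im[...,0],im[...,2];y=(r-b>80)&(im[...,1]-b>60);y[:205]=0;y[250:]=0;y[:,262:272]&=True;y[:,:290]=0;y[:,350:]=0
Y,X=np.nonzero(y);print(X.min(),X.max(),Y.min(),Y.max())
E
```

```text
tool_pos: [567.6, -95.3, 236.1]
contact_force: [-0.4, 0.2, -1.1]
tool_pos: [571.6, -106.7, 236.1]
contact_force: [0.5, 0.1, -0.6]
tool d [ 1.4 12.5  0.1] spin -0.3 F [ 0.5  0.1 -0.6] M [-0.04 -0.02 -0.  ] p [ 571.6 -106.7  236.1] rpy [3.141 0.    0.334] g 11.0 ff 29.995238184928894 t 14.85
290 306 215 228
```

View pics/w5.png

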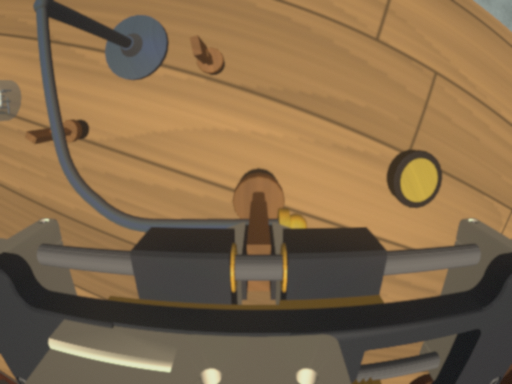

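The collar face is at about col 280, row 220, and the handle's edge at about col 268, so a few mm are left. I'll creep in.

```bash
python3 -m creep '[{"hand":0,"tx":0,"ty":0.002,"tz":0,"spin":0},{"hand":0,"tx":0,"ty":0.002,"tz":0,"spin":0},{"hand":0,"tx":0,"ty":0,"tz":0,"spin":0}]'| grep -E 'pos|contact'
python3 -m creep '[{"hand":0,"tx":0,"ty":0.0015,"tz":0,"spin":0},{"hand":0,"tx":0,"ty":0,"tz":0,"spin":0}]'| grep -E 'pos|contact'
python3 -m creep '[{"hand":0,"tx":0,"ty":0.0015,"tz":0,"spin":0},{"hand":0,"tx":0,"ty":0,"tz":0,"spin":0}]'| grep -E 'pos|contact'
```

```text
tool_pos: [572.8, -110.0, 236.2]
contact_force: [-0.3, 0.6, -1.7]
tool_pos: [573.3, -111.4, 236.2]
contact_force: [0.3, -0.1, -1.2]
tool_pos: [573.7, -112.8, 236.2]
contact_force: [-0.5, 0.5, -1.0]
```

```bash
python3 -m creep '[{"hand":0,"tx":0,"ty":0.0015,"tz":0,"spin":0},{"hand":0,"tx":0,"ty":0,"tz":0,"spin":0}]'| grep -E 'pos|contact'
python3 -m creep '[{"hand":0,"tx":0,"ty":0.001,"tz":0,"spin":0},{"hand":0,"tx":0,"ty":0,"tz":0,"spin":0}]'| grep -E 'pos|contact'
python3 -m creep '[{"hand":0,"tx":0,"ty":0.001,"tz":0,"spin":0},{"hand":0,"tx":0,"ty":0,"tz":0,"spin":0}]'| grep -E 'pos|contact'
```

```text
tool_pos: [574.0, -113.5, 236.2]
contact_force: [-1.0, 3.1, 0.0]
tool_pos: [574.0, -113.6, 236.2]
contact_force: [-2.1, 6.9, 1.1]
tool_pos: [574.1, -113.7, 236.2]
contact_force: [-3.9, 10.5, 2.0]
```

Seated against the collar at 11 N. I'll ease off to a light touch, lower onto the rod, then release.

```bash
python3 -m creep '[{"hand":0,"tx":0,"ty":-0.0018,"tz":0,"spin":0},{"hand":0,"tx":0,"ty":0,"tz":0.001,"spin":0},{"hand":0,"tx":0,"ty":0,"tz":0,"spin":0}]'| grep -E 'pos|contact'
python3 -m creep '[{"hand":0,"tx":0,"ty":0,"tz":0.0008,"spin":0},{"hand":0,"tx":0,"ty":0,"tz":0,"spin":0}]'| grep -E 'pos|contact'
```

```text
tool_pos: [574.1, -113.5, 235.3]
contact_force: [-2.6, 5.6, 1.6]
tool_pos: [574.2, -113.5, 234.6]
contact_force: [-1.8, 6.5, 1.7]
```

```bash
python3 -m creep '[{"hand":0,"tx":0,"ty":-0.001,"tz":0.0004,"spin":0},{"hand":0,"tx":0,"ty":0,"tz":0,"spin":0}]'| grep -E 'pos|contact'
python3 -m creep '[{"hand":0.05,"tx":0,"ty":0,"tz":0,"spin":0},{"hand":0.15,"tx":0,"ty":0,"tz":0,"spin":0},{"hand":0.2,"tx":0,"ty":0,"tz":0,"spin":0},{"hand":0.3,"tx":0,"ty":0,"tz":0,"spin":0},{"hand":0.4,"tx":0,"ty":0,"tz":0,"spin":0}]'
python3 - <<'E'
from h import *
c=snap('wrist','w6');to(574,-113.5,234,.334)
E
```

```text
tool_pos: [574.1, -113.4, 234.2]
contact_force: [-0.6, 1.7, 0.8]
time: 18.02
tool_pos: [574.0, -113.6, 234.0]
tcp_rot: [3.141, 0.0, 0.334]
contact_force: [-0.2, 0.1, 0.5]
grip_width: 33.0
finger_force: 0.0
tool d [ 0. -0. -0.] spin 0.0 F [0.7 0.  0.2] M [-0.04  0.   -0.02] p [ 574.  -113.5  234. ] rpy [3.141 0.    0.334] g 35.1 ff 0.0 t 18.075
```

View pics/w6.png

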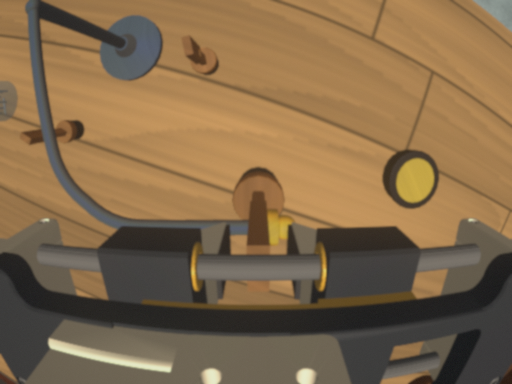

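Released: the handle at col 258 is against the collar, whose face is at about col 269. I'll back straight up and check.

```bash
python3 -m creep '[{"hand":0.5,"tx":0,"ty":0,"tz":0,"spin":0},{"hand":0.5,"tx":0,"ty":0,"tz":-0.01,"spin":0},{"hand":0.5,"tx":0,"ty":0,"tz":-0.03,"spin":0},{"hand":0.5,"tx":0,"ty":0,"tz":-0.05,"spin":0},{"hand":0.5,"tx":0,"ty":0,"tz":-0.05,"spin":0}]'
python3 -m creep '[{"hand":0.5,"tx":0,"ty":0,"tz":0,"spin":0},{"hand":0.5,"tx":0,"ty":0,"tz":0,"spin":0},{"hand":0.5,"tx":0,"ty":0,"tz":0,"spin":0},{"hand":0.5,"tx":0,"ty":0,"tz":0,"spin":0},{"hand":0.5,"tx":0,"ty":0,"tz":0,"spin":0}]' | tail -4
python3 - <<'E'
from h import *
a=snap('wrist','w7')['color'][120:280,180:380]
s=snap('side','s7');b=s['color'][120:240,160:310]
a2=snap('wrist','w8')['color'][120:280,180:380];print(np.abs(a.astype(int)-a2).max())
I=np.hstack([cv2.resize(a,(400,320)),cv2.resize(b,(400,320))]);cv2.imwrite('pics/fin.png',I[:,:,::-1])
E
```

```text
time: 18.7
tool_pos: [573.7, -113.3, 376.3]
tcp_rot: [3.141, -0.0, 0.335]
contact_force: [1.0, 0.1, -0.3]
grip_width: 45.7
finger_force: 0.0
tcp_rot: [-3.141, 0.001, 0.334]
contact_force: [-0.4, -0.1, -1.4]
grip_width: 45.8
finger_force: 0.0
18
```

View pics/fin.png

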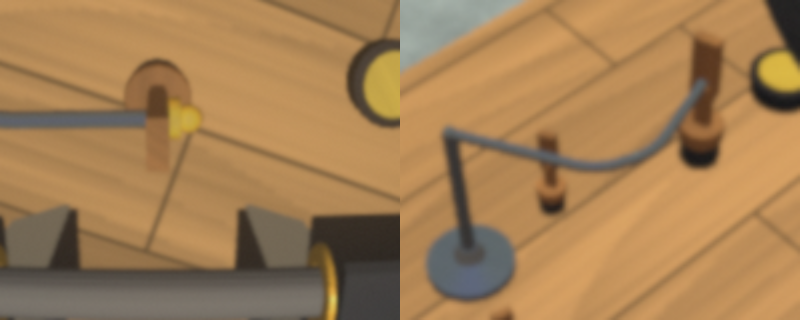

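The brush hangs upright against the collar at (165,118) in the crop and is at rest, with the gripper clear. I'll hand it in.

```bash
python3 -c "
from plant import close_job
print(close_job())"
```

```text
the job is handed in; nothing more can be done
None
```

The brush now hangs at rest against the brass collar, and the job is handed in with the gripper clear and the tin, lamp and jar untouched; the highest force I read was about 11 N, while seating it against the collar.

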